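# Hang the S-hook on the table rail and the little pail from it

### The job

Take the steel S-hook out of its wooden block, hang it by its upper curl over the middle part of the wooden rail, and let go of it once the rail carries it; then hang the little steel pail by its bail in the lower curl of the hook, so that hook and pail hang straight and free. The rail's clamps have been moved, so find its height by looking or by light touch; press on nothing hard, lower each thing until it is carried before letting go, and leave the other things on the table where they are.

Things in the scene. Friction and masses are not known exactly. Their poses are not given: they have to be found in the camera images.
- stand: Fixed stand, origin on the table midway between its posts (18 mm square, 299 mm high, y = +-165 mm); x away from robot, z up. Wooden rail 12 x 12 mm runs along y at x = 0; see stand_front for its height. Posts carry clamps 32 mm square. Below: flat bar 6 mm high; feet 14 mm high, 100 mm (x) by 50 mm (y) at the posts.
- stand_front (a point): Point on the table 60 mm in front (-x) of the middle of the rail. The rail's HEIGHT is not given by any pose: its top is 228 to 274 mm above the table and level, to be found by touch or sight. The clamps do not slip; the rail is softly mounted: it gives about 1 mm per 2.5 N of downward push and springs back.
- rack: Fixed dark wooden block 64 x 50 x 50 mm (x, y, z) that keeps the S-hook upright before use; origin at the centre of its underside. Slot in its top 36 mm (x) by 15 mm (y), 40 mm deep, floor at z = 10 mm.
- hook: S-hook 142 mm high, 130 g: steel strip 12 mm wide (y), 5 mm thick, bent to an S in its x-z plane, wooden knob on top. Origin: centre of underside, z up. Stem at x = -12 mm from the upper curl down to z = 62, then slants to x = +12, z = 42 and on down. At the start it stands in the block's slot, its x along the block's x.
- hook_knob (a point): Centre of the wooden knob on top of the S-hook, to grasp it by: 20 x 16 x 24 mm (x, y, z), at hook z = 130 mm, 24 mm above the curl's inner top.
- hook_seat (a point): Middle of the flat inner top of the upper curl (hook z = 106 mm); it rests on the rail's top when hung. The curl opens down, inner width 19 mm, stem on the -x side, free tip on the +x side (goes behind the rail) down to z = 88 mm. To come over the rail from the front the hook must be 18 to 34 mm above its seated height.
- hook_curl (a point): Where a 6 mm bar's centre lies when resting in the lower curl (hook x = 0, z = 8 mm). The curl opens up, inner width 19 mm, free tip on the -x side, top at z = 26 mm; slanted stem above has its underside at z = 48 mm at x = 0. To pass over the tip the bar's centre must be 22 to 36 mm above this point.
- pail: Little round steel pail, 72 mm across the rim, 58 mm at the foot, 48 mm high, 125 to 215 g, stiff fixed bail of 6 mm wire arching over it in its y-z plane, wooden handle sticking out level on its -x side. Origin: centre of underside, z up. Stands on the table at first, handle roughly toward the robot.
- pail_grip (a point): Point to grasp on the pail's handle: handle is a bar 68 x 14 x 24 mm (x, y, z), from x = -101 to -33 mm in the pail's frame, z = 24 to 48 mm; this point is at x = -80, y = 0, z = 36 mm.
- pail_bail (a point): Middle of the top of the bail (centre of the wire) at z = 100 mm above the pail's underside, x = y = 0; the wire is straight along the pail's y for 28 mm there, then slopes down to the rim.
- lunchbox: Lunch box with side latches, 114 x 184 x 56 mm, origin at the centre of its underside; leave alone.
- bottle: Steel thermal bottle, 68 mm across, 203 mm high, origin at the centre of its underside; leave alone.
- mug: White mug, 82 mm across, 88 mm high, origin at the centre of its underside; leave alone.
- spoonrest: Bamboo spoon rest, 75 x 100 x 14 mm, origin at the centre of its underside; leave alone.
There are look-alikes about, which are no part of the job. Leave any yellow look-alike of the pail alone. Several things have the shape of the hook; the one meant has the colours described above.

How it is judged:
By the outcome, as a careful person would: the job done as asked, in the order asked, and still so for the second after the job is handed in, with the robot touching nothing.
It also fails if it takes over 72 s, if anything falls off the work surface, if the arm or the gripper's body presses on something with over 40 N, if the wrist force passes 120 N, or if a joint passes its speed limit or range.

### The arm

A 6-joint arm with a two-finger parallel gripper is mounted at the origin on the work surface. World frame = base frame: x ahead of the robot, y to its left, z up, the work surface at z = 0. Lengths are in m, angles in degrees, forces in N, time in s.
With the tool pointing down it reaches from about 0.15 to 0.775 m from the base axis. Payload 6.1 kg.
Tool frame: the origin (TCP) lies on the centre line of the jaws, within the pads' length; the fingertips stand 17 mm ahead of it and the grasp point (between the pads) lies 2 mm behind it; x points along the fingers, y is the direction in which the jaws open and shut, and the axes are right-handed (so a half turn about x gives the same grasp; the last joint's range is limited). The gripper opens to 85 mm and grips with 20 to 120 N. Pads are 22 mm wide; open, the fingers measure 114 mm over their backs; the gripper's body (76 mm by 85 mm) begins 54 mm behind the grasp point. The pads swing forward as they close: fully open they stand 13 mm farther back than shut.
Start: joints at [70.932, 7.208, -2.269, 80.523, 0, 90], TCP at [0.172, 0.496, 0.248] pointing down, gripper open.
Joint ranges: [-155.77, 155.77], [-54.66, 111.73], [-72.52, 77.12], [-102.08, 115.82], [-83.92, 84.16], [-180, 180]. Speed limits (degrees/s): [136.94, 136.94, 172.46, 180, 180, 180].

### API

Orientations are given as [roll, pitch, yaw] about the fixed x, y, z axes, in that order (R = Rz(yaw) Ry(pitch) Rx(roll)).
In Python, from plant import get_obs, snapshot, camera_params, hand_in, boxes_of, tip_of gives the robot as it stands. The module is installed in compiled form; this text tells all that it offers.
- The arm moves only by the shell command python3 -m jog 'ROWS' [OPENING] [FORCE]. ROWS is JSON, a list that holds one entry, the list of rows, each a list of 4 numbers: the shift along the tool's x, y, z in mm, then the turn about the tool's x in rad. In form: [[[dx, dy, dz, twist], ...]]. A call has 1 to 5 rows; each row shifts and turns the commanded pose from where the row before left it, along the tool's axes as they then stand; what a row does not reach is not made up. A row lasts 1/10 s, in which the tool goes at most 50 mm and 8.59 degrees, less where a joint would pass 70% of its speed; a pose out of reach is approached as far as the arm can. A call is refused whole if a number of a shift passes 50 or a number of a turn 0.15, either way. A call with a gripper value outside its range is refused whole. OPENING is the opening, from 0 (shut) to 1 (fully open), set as the call begins (- or left out, the last holds). The fingers move at their own pace and stop on an object; FORCE is the grip in N (left out, the last holds). Time passes only in rows, so rows that do not move let the fingers close. It gives the time, the measured TCP pose, the force and the opening at its end, in the units of the state.
- get_obs(): the state, without advancing time (a new reading comes with each control period).
- snapshot(name): name is "side" or "top"; returns the picture (384x512x3 uint8, blue, green, red); there is no depth.
- camera_params(name): a dict with "intrinsics" (3x3 intrinsics, pixels), "k1" (the pictures are not rectified: a ray, as slopes to the right and down, at radius r is drawn at 1 + k1 r^2 times it, then the intrinsics apply), "T" (4x4, takes a point from camera to world coordinates). Camera axes: x right, y down, z forward; pixel columns grow to the right and rows downward; lengths in m; the calibration is good to about 2 mm. A picture is of the moment at which its call begins. camera_params takes no time and is no camera call.
- hand_in(): hands the job in, once; it reports no verdict.
Trained networks look in the newest picture that a camera, given by its name, has taken for a name from the list of things; names that differ only in an ending like _2 or _b are one class to them, and where a whole thing is asked for, a point or a joint stands for the part that bears it (a point fixed in the world has none). Each returns a list of dicts, best first, with "p" (0 to 1); they miss things now and then, are a little off and sometimes report something else, mostly with a low value. They report only what shows in the picture. A call takes as long as a camera call. They do not tell look-alikes from the thing itself.
- boxes_of(camera, query): "at" ([x, y, z] in m, in world coordinates, good to about 4 mm: the middle of the surface that is visible of it).
- tip_of(camera, query): "at" ([x, y, z] in m, in world coordinates, good to about 4 mm: a listed point, or the origin of a listed thing).
The state is a dict: "time": time; "joint_pos": joint angles; "qvel": joint speeds; "effort": joint torques, N m; "position": TCP position; "orientation": TCP orientation; "contact_force": force on the tool from outside, world axes, zero at the start; "wrist_torque": the same for the moment, N m; "opening": finger opening in m.
Only numpy, scipy, OpenCV 4.12 (cv2) and the standard library are available. Lean on these libraries where they do the work, as an engineer would, in place of code of your own. Each camera call takes 0.05 s, during which the arm holds its last target. There are 200 camera calls.

## Working session

There is one attempt and no reset: what is moved stays moved. The work goes in short steps, Python scripts to look and compute and a shell command to move; the robot and the scene stay as the last step left them, time stands still between calls to the robot, and variables do not carry over. Pictures are saved under pics/ and viewed, about 8 in all and at most 12, crops included, and the job is handed in when it is done.

```bash
mkdir -p pics; cat > h.py <<'E'
import numpy as np,cv2
from plant import *
from scipy.spatial.transform import Rotation as R
def proj(cam,P):
    c=camera_params(cam);T=np.array(c["T"]);K=np.array(c["intrinsics"])
    p=np.linalg.inv(T)@np.append(P,1);s=p[:2]/p[2];s=s*(1+c["k1"]*(s@s));return (K@np.append(s,1))[:2]
def ray(cam,uv):
    c=camera_params(cam);T=np.array(c["T"]);K=np.array(c["intrinsics"])
    d=(np.linalg.inv(K)@np.array([*uv,1]))[:2];s=d.copy()
    for _ in range(20): s=d/(1+c["k1"]*(s@s))
    return T[:3,3],T[:3,:3]@np.append(s,1)
def on(cam,uv,ax,val):
    o,d=ray(cam,uv);return o+d*(val-o[ax])/d[ax]
def tri(a,b):
    A=[];B=[]
    for cam,uv in (a,b):
        o,d=ray(cam,uv);d=d/np.linalg.norm(d);M=np.eye(3)-np.outer(d,d);A.append(M);B.append(M@o)
    return np.linalg.lstsq(np.vstack(A),np.hstack(B),rcond=None)[0]
def rows(target,o=None):
    o=o or get_obs();return R.from_euler('xyz',o["orientation"],degrees=True).inv().apply(np.array(target)-o["position"])*1000
E
python3 - <<'E'
from h import *
for c in("side","top"):
    im=snapshot(c);cv2.imwrite(f"pics/{c}0.png",im)
    print(c,np.array(camera_params(c)["T"]).round(3).tolist())
    for q in("hook_knob","hook","rack","pail_grip","pail_bail","pail","stand","stand_front"):
        print(q,[(round(d["p"],2),np.round(d["at"],3).tolist(),proj(c,d["at"]).round().tolist()) for d in tip_of(c,q)])
a=np.vstack([cv2.imread("pics/side0.png")]);
cv2.imwrite("pics/both.png",np.hstack([cv2.imread(f"pics/{c}0.png") for c in("side","top")])) 
print(get_obs())
E
```

```text
side [[0.786, -0.327, 0.526, -0.236], [-0.619, -0.436, 0.654, -1.013], [0.016, -0.838, -0.545, 0.934], [0.0, 0.0, 0.0, 1.0]]
hook_knob [(0.59, [0.558, -0.448, -0.0], [346.0, 284.0]), (0.5, [0.446, 0.31, 0.145], [175.0, 150.0]), (0.48, [0.532, 0.314, 0.128], [194.0, 147.0])]
hook [(0.51, [0.529, 0.308, -0.0], [197.0, 177.0])]
rack [(0.56, [0.446, 0.306, 0.114], [176.0, 158.0]), (0.44, [0.443, 0.313, 0.02], [176.0, 179.0])]
pail_grip [(0.7, [0.393, -0.454, 0.038], [307.0, 303.0]), (0.58, [0.376, -0.317, 0.039], [269.0, 276.0]), (0.44, [0.573, 0.467, 0.002], [185.0, 157.0])]
pail_bail [(0.97, [0.451, -0.284, 0.098], [282.0, 244.0]), (0.87, [0.401, -0.53, 0.1], [332.0, 302.0]), (0.3, [0.781, 0.054, -0.002], [288.0, 185.0])]
pail [(0.68, [0.401, -0.532, 0.006], [328.0, 327.0]), (0.58, [0.452, -0.286, 0.002], [281.0, 268.0])]
stand [(0.92, [0.588, 0.044, -0.005], [250.0, 204.0])]
stand_front [(0.84, [0.531, 0.03, 0.005], [239.0, 209.0])]
top [[0.025, -0.997, 0.079, 0.467], [-1.0, -0.026, -0.011, -0.024], [0.013, -0.079, -0.997, 1.412], [0.0, 0.0, 0.0, 1.0]]
hook_knob [(0.61, [0.44, 0.311, 
[... 604 characters left out ...]
0.041, -0.001], [226.0, 188.0])]
stand_front []
{'time': 0.9, 'joint_pos': array([ 7.09326133e+01,  7.20753676e+00, -2.26808676e+00,  8.05227742e+01,
       -5.68755280e-04,  8.99991952e+01]), 'qvel': array([-0.02344225, -0.01592277, -0.05834478, -0.03344054,  0.09806326,
       -0.03394069]), 'effort': array([-6.97197047e-04, -4.35688913e+01,  3.53092504e+01,  9.40130412e-04,
       -2.05882188e-04, -7.27338296e-07]), 'position': array([0.17150796, 0.49619025, 0.24830363]), 'orientation': array([70.45589215, 89.99829978, 51.38931028]), 'contact_force': array([ 0.09497799, -0.15970105,  0.01693871]), 'wrist_torque': array([0.00450777, 0.01162474, 0.02460631]), 'opening': 0.08540822485058677}
```

View pics/side0.png

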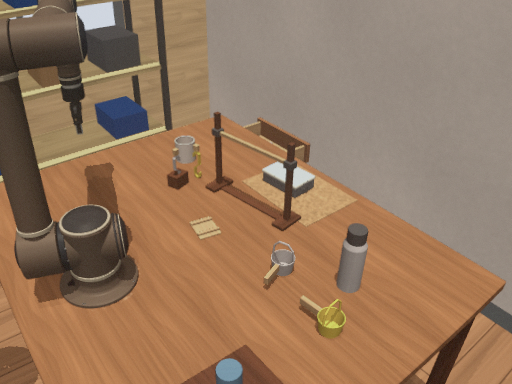

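View pics/top0.png

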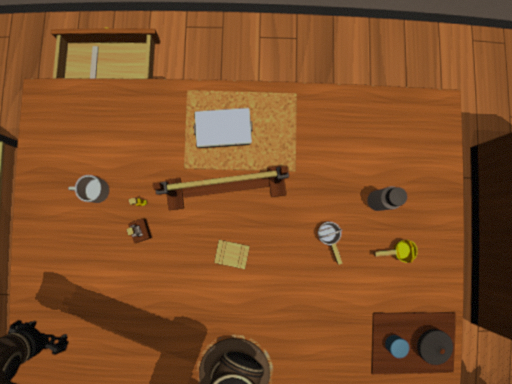

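Candidates: the hook is either the steel one in the dark block (side 177,165; top 139,231) or a yellow one beside it (side 197,160; top 138,202). The pail is either the steel one (side 283,262; top 329,233) or a yellow one (side 331,322; top 405,251). I choose the steel ones and will check the hook in a close crop.

```bash
python3 - <<'E'
from h import *
s=cv2.imread("pics/side0.png");t=cv2.imread("pics/top0.png")
f=lambda i,x,y,w,h,k:cv2.resize(i[y:y+h,x:x+w],None,fx=k,fy=k,interpolation=cv2.INTER_CUBIC)
a=np.hstack([f(s,150,130,66,66,6),f(t,115,190,66,66,6)])
b=f(s,205,110,99,66,4); b2=f(t,150,150,150,60,4)[:, :396]; b=b[:264]
c=np.zeros((200,792,3),np.uint8); x=f(s,205,110,100,50,4);c[:,:400]=x; c[:,400:]=f(t,280,215,98,50,4)
cv2.imwrite("pics/crop1.png",np.vstack([a,c]))
E
```

```text
(no output)
```

View pics/crop1.png

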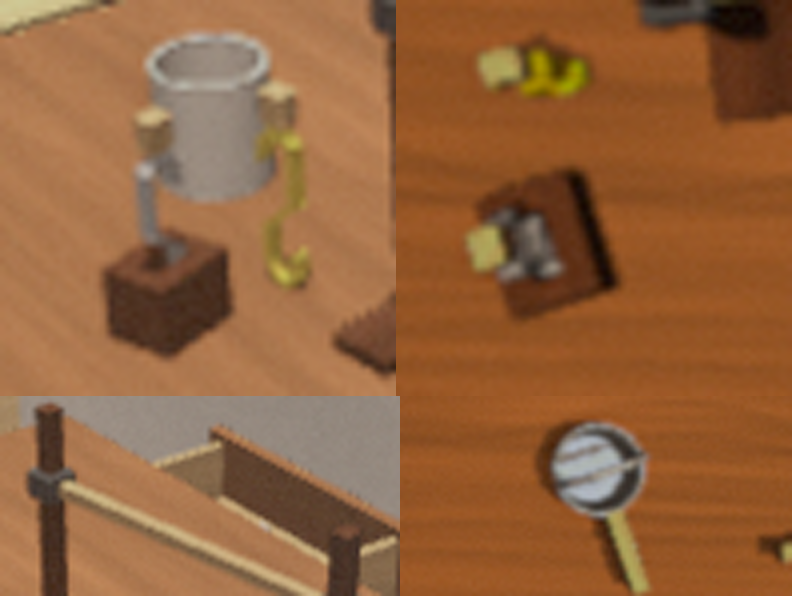

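The close crop confirms it. The steel hook with its wooden knob stands in the dark block (knob at side 175,151), its stem on the near -x side and block yaw about 19°. The steel pail's handle points toward the robot. Next I fit the rail, knob and pail numerically.

```bash
python3 - <<'E'
from h import *
from scipy.optimize import least_squares
s=cv2.imread("pics/side0.png").astype(int);t=cv2.imread("pics/top0.png").astype(int)
# rail edges: sub-pixel along columns, brightness-yellow measure g-b
def edges(im,cols,vf,hw):
    out=[]
    for u in cols:
        v0=int(vf(u)); seg=im[v0-hw:v0+hw+1,u]; hsv=cv2.cvtColor(seg[None].astype(np.uint8),cv2.COLOR_BGR2HSV)[0].astype(int)
        out.append((u,v0,seg.tolist()))
    return out
for n,im,cols,vf in(("side",s,[230,245,260,275],lambda u:132.2+(u-221.2)*26.3/61.3),("top",t,[185,200,220,240,260],lambda u:188-(u-165)*13/110)):
    for u in cols:
        v0=int(round(vf(u)));print(n,u,v0,[tuple(x) for x in im[v0-6:v0+7,u].tolist()])
# blobs
def blob(im,x,y,w,h,lo,hi):
    m=cv2.inRange(cv2.cvtColor(im[y:y+h,x:x+w].astype(np.uint8),cv2.COLOR_BGR2HSV),lo,hi);n,_,st,ce=cv2.connectedComponentsWithStats(m)
    return [(st[i,4],(ce[i]+[x,y]).round(1).tolist()) for i in range(1,n) if st[i,4]>5]
print("px",s[151,175],t[231,130],t[250,336])
E
```

```text
side 230 136 [(82, 123, 177), (80, 122, 175), (82, 122, 173), (79, 117, 169), (104, 148, 185), (130, 178, 203), (124, 172, 195), (98, 140, 165), (70, 98, 128), (72, 103, 136), (79, 115, 159), (79, 117, 171), (82, 121, 175)]
side 245 142 [(77, 116, 170), (77, 116, 171), (81, 123, 175), (80, 122, 176), (82, 122, 176), (104, 148, 188), (126, 174, 202), (115, 161, 184), (74, 109, 138), (71, 101, 131), (71, 103, 135), (75, 112, 158), (82, 120, 172)]
side 260 149 [(80, 119, 169), (79, 118, 168), (78, 118, 170), (79, 118, 171), (88, 130, 179), (115, 159, 195), (131, 177, 204), (108, 149, 178), (74, 102, 130), (66, 95, 122), (78, 109, 149), (78, 117, 167), (83, 122, 175)]
side 275 155 [(80, 119, 171), (79, 119, 172), (78, 118, 169), (78, 117, 169), (80, 117, 167), (99, 140, 181), (122, 169, 199), (126, 169, 197), (96, 135, 161), (70, 96, 124), (70, 97, 125), (77, 109, 149), (77, 116, 167)]
top 185 186 [(39, 83, 147), (39, 84, 145), (53, 106, 145), (77, 139, 159), (89, 159, 174), (86, 158, 173), (77, 141, 158), (52, 101, 125), (27, 58, 96), (23, 48, 93), (26, 50, 96), (28, 53, 103), (25, 54, 
[... 195 characters left out ...]
 103), (27, 56, 107)]
top 220 182 [(34, 85, 151), (44, 92, 140), (72, 134, 157), (88, 156, 172), (90, 161, 177), (86, 155, 172), (68, 127, 147), (43, 83, 115), (26, 55, 100), (29, 52, 102), (28, 56, 106), (26, 52, 104), (25, 54, 104)]
top 240 179 [(33, 81, 146), (36, 84, 145), (53, 107, 146), (77, 140, 163), (84, 152, 173), (86, 153, 173), (74, 137, 158), (54, 98, 128), (31, 60, 104), (28, 51, 99), (26, 49, 99), (27, 55, 103), (25, 54, 105)]
top 260 177 [(24, 55, 98), (44, 88, 119), (73, 134, 156), (85, 152, 174), (87, 155, 177), (85, 152, 172), (63, 118, 140), (35, 71, 104), (24, 48, 94), (26, 50, 97), (23, 50, 101), (25, 53, 102), (26, 52, 102)]
px [ 73 101 129] [ 89 163 174] [ 86 155 175]
```

```bash
python3 - <<'E'
from h import *
from scipy.optimize import least_squares
S=[(230,134.0),(245,141.0),(260,147.6),(275,154.3)];Tc=[(185,185.15),(220,180.1),(240,177.65),(260,174.8)]
def line(p,dx,z,cam,u):
    x0,a,zt=p; y=lambda s:np.array([x0+dx*np.cos(a)-s*np.sin(a),0.042+dx*np.sin(a)+s*np.cos(a),z])
    A,B=proj(cam,y(-.1)),proj(cam,y(.1));return A[1]+(u-A[0])*(B[1]-A[1])/(B[0]-A[0])
f=lambda p:[line(p,.006,p[2],"side",u)-v for u,v in S]+[line(p,0,p[2],"top",u)-v for u,v in Tc]
r=least_squares(f,[.589,.12,.25],x_scale=[.01,.1,.01]);print("rail x0,yaw,ztop",r.x[0],np.degrees(r.x[1]),r.x[2],np.round(r.fun,2))
s=cv2.imread("pics/side0.png");t=cv2.imread("pics/top0.png")
def blob(im,x,y,w,h,lo,hi):
    m=cv2.inRange(cv2.cvtColor(im[y:y+h,x:x+w],cv2.COLOR_BGR2HSV),lo,hi);n,_,st,ce=cv2.connectedComponentsWithStats(m)
    i=1+np.argmax(st[1:,4]);return st[i,4],(ce[i]+[x,y]),m
n1,kt,_=blob(t,120,222,20,20,(15,100,110),(35,170,255));print("knob top",n1,kt,on("top",kt,2,.152))
n2,ks,_=blob(s,168,144,12,14,(12,70,100),(30,150,255));print("knob side",n2,ks,tri(("top",kt),("side",ks)))
n,c,m=blob(t,325,240,25,30,(15,100,110),(35,170,255));p=np.argwhere(m)[:,::-1]+[325,240]
vx=cv2.fitLine(p.astype(np.float32),cv2.DIST_L2,0,.01,.01).ravel()
a,b=on("top",vx[2:]-10*vx[:2],2,.048),on("top",vx[2:]+10*vx[:2],2,.048);d=a-b;d=d if d[0]>0 else -d
print("handle",n,on("top",c,2,.048),"yaw",np.degrees(np.arctan2(d[1],d[0])))
# block yaw
m=cv2.inRange(t[210:250,120:160],(0,0,0),(60,60,110));
o=get_obs();Rm=R.from_euler('xyz',o["orientation"],degrees=True).as_matrix();print(Rm.round(3),rows([.445,.309,.19]))
E
```

```text
rail x0,yaw,ztop 0.5904908583777598 9.195749070466858 0.23302668012792385 [ 0.29 -0.08 -0.06 -0.13 -0.17  0.17 -0.08  0.08]
knob top 44 [129.25       230.72727273] [0.44575205 0.30966685 0.152     ]
knob side 128 [172.25      150.4140625] [0.44235064 0.31449275 0.1418141 ]
handle 106 [ 0.388741  -0.3095164  0.048    ] yaw 20.025509558708457
[[ 0.     0.327  0.945]
 [ 0.     0.945 -0.327]
 [-1.     0.     0.   ]] [ 58.30435504 -87.58180577 319.63639696]
```

```bash
python3 -m jog '[[[6,-10.7,39.8,0],[6,-10.7,39.8,0],[6,-10.7,39.8,0],[6,-10.7,39.8,0],[6,-10.7,39.8,0]]]' 0.6 30; python3 -m jog '[[[6,-10.7,39.8,0],[6,-10.7,39.8,0],[6,-10.7,39.8,0],[0,0,0,0],[0,0,0,0]]]'; python3 -m jog '[[[0,0,0,-0.135],[0,0,0,-0.135],[0,0,0,-0.135],[0,0,0,-0.135],[0,0,0,-0.125]]]'; python3 -m jog '[[[0,0,0,0],[0,0,0,0]]]'
python3 - <<'E'
from h import *
o=get_obs();print(o["position"],o["contact_force"],R.from_euler('xyz',o["orientation"],degrees=True).as_matrix().round(3))
f=lambda i,x,y,w,h,k:cv2.resize(i[y:y+h,x:x+w],None,fx=k,fy=k,interpolation=cv2.INTER_CUBIC)
a=[]
for c in("side","top"):
    im=snapshot(c);cv2.imwrite(f"pics/{c}1.png",im)
    for q in("hook_knob","hook","rack"):print(c,q,[(round(d["p"],2),np.round(d["at"],4).tolist()) for d in tip_of(c,q)])
    u,v=proj(c,[.445,.31,.13]).astype(int);a.append(f(im,u-33,v-40,66,70,6))
cv2.imwrite("pics/crop2.png",np.hstack(a))
E
```

```text
time: 1.4
position: [0.3433, 0.3796, 0.2182]
orientation: [72.4, 90.0, 53.4]
contact_force: [0.9, 0.8, 0.8]
opening: 0.0512
time: 1.9
position: [0.445, 0.3105, 0.1999]
orientation: [-142.4, 89.9, -161.6]
contact_force: [-0.1, -0.7, -0.5]
opening: 0.0513
time: 2.4
position: [0.4434, 0.3123, 0.2007]
orientation: [48.3, 90.0, 67.8]
contact_force: [0.0, -0.6, 0.7]
opening: 0.0511
time: 2.6
position: [0.4438, 0.3119, 0.2006]
orientation: [38.3, 90.0, 57.3]
contact_force: [-0.3, -0.7, -0.3]
opening: 0.0508
[0.44377717 0.31194512 0.20058663] [-0.28940845 -0.70458922 -0.32174029] [[ 0.    -0.325  0.946]
 [ 0.     0.946  0.325]
 [-1.     0.     0.   ]]
side hook_knob [(0.51, [0.4452, 0.311, 0.0211]), (0.48, [0.4459, 0.3081, 0.1435]), (0.47, [0.5338, 0.3084, 0.1328])]
side hook [(0.72, [0.5322, 0.309, -0.0003])]
side rack [(0.63, [0.4465, 0.3094, -0.0036])]
top hook_knob [(0.54, [0.5359, 0.3071, 0.126]), (0.5, [0.4449, 0.3067, 0.1397])]
top hook [(0.55, [0.532, 0.3087, 0.0009]), (0.41, [0.4433, 0.3084, 0.0122])]
top rack [(0.57, [0.4485, 0.3105, -0.001]), (0.33, [0.5652, -0.4453, 0.0048]), (0.2, [0.455, -0.2859, 0.0995])]
```

View pics/crop2.png

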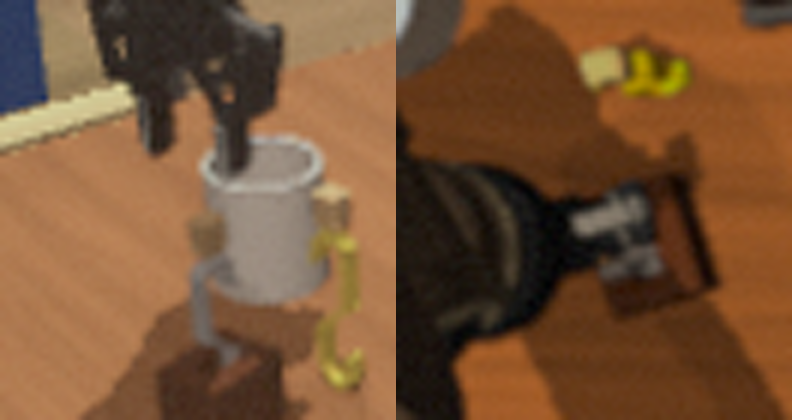

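```bash
python3 -m jog '[[[10,-2.8,0.8,0],[15,0,0,0],[15,0,0,0],[10,0,0,0],[9,0,0,0]]]'; python3 -m jog '[[[0,0,0,0],[0,0,0,0],[0,0,0,0]]]'; python3 -m jog '[[[0,0,0,0],[0,0,0,0],[0,0,0,0],[0,0,0,0],[0,0,0,0]]]' 0 40;python3 -m jog '[[[0,0,0,0],[0,0,0,0]]]'
```

```text
time: 3.5
position: [0.446, 0.3085, 0.1401]
orientation: [-162.5, 89.9, -143.5]
contact_force: [-0.8, -0.6, -0.5]
opening: 0.0512
time: 3.8
position: [0.4465, 0.3091, 0.142]
orientation: [15.9, 89.9, 35.0]
contact_force: [0.3, -0.0, 0.5]
opening: 0.0513
time: 4.3
position: [0.4464, 0.309, 0.1418]
orientation: [11.5, 89.9, 30.6]
contact_force: [-0.0, 1.2, 3.3]
opening: 0.0153
time: 4.5
position: [0.4464, 0.309, 0.1418]
orientation: [13.3, 89.9, 32.4]
contact_force: [-0.1, -0.3, 4.8]
opening: 0.0153
```

```bash
python3 -m jog '[[[-8,0,0,0],[-16,0,0,0],[-20,0,0,0],[-20,0,0,0],[-16,0,0,0]]]'; python3 -m jog '[[[-24,0,0,0],[-24,0,0,0],[-24,0,0,0],[-8,0,0,0],[0,0,0,0]]]';python3 -m jog '[[[0,0,0,0.09],[0,0,0,0.08],[0,0,0,0],[0,0,0,0],[0,0,0,0]]]'
python3 - <<'E'
from h import *
o=get_obs();print(o["position"],o["contact_force"],R.from_euler('xyz',o["orientation"],degrees=True).as_matrix().round(3))
print(rows([.45,.04,.305]))
E
```

```text
time: 5.0
position: [0.446, 0.3088, 0.2222]
orientation: [-172.9, 90.0, -153.9]
contact_force: [0.3, 0.1, -0.4]
opening: 0.0152
time: 5.5
position: [0.4464, 0.3091, 0.302]
orientation: [16.5, 89.9, 35.5]
contact_force: [-0.2, 0.0, -1.5]
opening: 0.0155
time: 6.0
position: [0.446, 0.3088, 0.3006]
orientation: [-154.7, 89.9, -145.3]
contact_force: [0.0, 0.9, -1.0]
opening: 0.0151
[0.4459512  0.30876783 0.30056772] [ 0.01793337  0.86976146 -1.02549509] [[-0.001 -0.163  0.987]
 [-0.001  0.987  0.163]
 [-1.    -0.    -0.001]]
[  -4.25792125 -265.84220992  -39.77406216]
```

Weight is carried. I go sideways in front of the stand and look.

```bash
python3 -m jog '[[[0,-15,-2,0],[0,-25,-4,0],[0,-30,-4,0],[0,-30,-4,0],[0,-30,-5,0]]]'; python3 -m jog '[[[0,-30,-5,0],[0,-30,-5,0],[0,-30,-5,0],[0,-26,-4,0],[0,-20,-2,0]]]';python3 -m jog '[[[0,0,20,0],[0,0,20,0],[0,0,10,0],[0,0,0,0],[0,0,0,0]]]';python3 -m jog '[[[0,0,0,0],[0,0,0,0]]]'
python3 - <<'E'
from h import *
o=get_obs();print(o["position"],o["contact_force"],R.from_euler('xyz',o["orientation"],degrees=True).as_matrix().round(3))
f=lambda i,x,y,w,h,k:cv2.resize(i[y:y+h,x:x+w],None,fx=k,fy=k,interpolation=cv2.INTER_CUBIC)
a=[]
for c in("side","top"):
    im=snapshot(c);cv2.imwrite(f"pics/{c}2.png",im)
    for q in("hook_knob","hook_seat","hook_curl","hook","stand"):print(c,q,[(round(d["p"],2),np.round(d["at"],4).tolist()) for d in tip_of(c,q)])
    u,v=proj(c,[.55,.04,.24]).astype(int);a.append(f(im,u-40,v-40,80,80,5))
cv2.imwrite("pics/crop3.png",np.hstack(a))
E
```

```text
time: 6.5
position: [0.4481, 0.1757, 0.3013]
orientation: [-61.9, 90.0, -52.6]
contact_force: [0.5, 0.3, -1.1]
opening: 0.0156
time: 7.0
position: [0.4489, 0.0378, 0.3015]
orientation: [-51.3, 90.0, -42.0]
contact_force: [0.5, -0.2, -1.4]
opening: 0.0155
time: 7.5
position: [0.4984, 0.0478, 0.3012]
orientation: [-178.0, 89.9, -168.7]
contact_force: [-0.0, 0.4, -0.8]
opening: 0.0152
time: 7.7
position: [0.4983, 0.048, 0.3016]
orientation: [-8.9, 90.0, 0.4]
contact_force: [0.6, -0.7, -1.1]
opening: 0.0151
[0.4983476  0.04801933 0.30158976] [ 0.5888285  -0.74055819 -1.13869257] [[ 0.    -0.162  0.987]
 [ 0.     0.987  0.162]
 [-1.    -0.     0.   ]]
side hook_knob [(0.76, [0.4969, 0.0477, 0.3026]), (0.46, [0.5307, 0.3135, 0.1305]), (0.4, [0.499, 0.0441, 0.2752])]
side hook_seat [(0.63, [0.4997, 0.0447, 0.2731]), (0.47, [0.5337, 0.3068, 0.105])]
side hook_curl [(0.69, [0.5351, 0.3064, 0.0085]), (0.5, [0.4988, 0.05, 0.1807])]
side hook [(0.64, [0.5003, 0.0508, 0.1727]), (0.46, [0.5303, 0.3091, -0.0009])]
side stand [(0.78, [0.5908, 0.0421, -0.0027])]
top hook_knob []
top hook_seat [(0.41, [0.5324, 0.3105, 0.1053])]
top hook_curl [(0.64, [0.5368, 0.3064, 0.0114])]
top hook [(0.62, [0.5332, 0.306, -0.0006])]
top stand [(0.9, [0.5894, 0.0373, 0.0011])]
```

View pics/crop3.png

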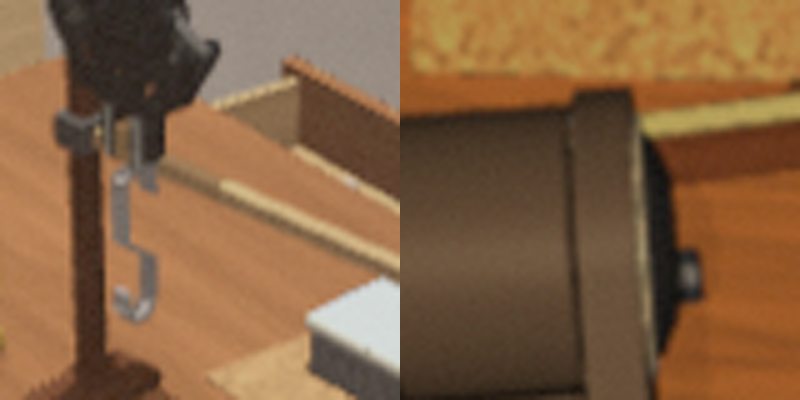

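```bash
python3 -m jog '[[[4,-4,0,0],[4,-4,0,0],[4,-4,0,0],[4,-3,0,0],[0,0,10,0]]]'; python3 -m jog '[[[0,0,12,0],[0,0,12,0],[0,0,12,0],[0,0,6,0],[0,0,0,0]]]';python3 -m jog '[[[0,0,8,0],[0,0,8,0],[0,0,8,0],[0,0,8,0],[0,0,5,0]]]';python3 -m jog '[[[0,0,1,0],[0,0,0,0],[0,0,0,0],[0,0,0,0]]]'
python3 - <<'E'
from h import *
o=get_obs();print(o["position"],o["contact_force"])
f=lambda i,x,y,w,h,k:cv2.resize(i[y:y+h,x:x+w],None,fx=k,fy=k,interpolation=cv2.INTER_CUBIC)
a=[]
for c in("side",):
    im=snapshot(c);cv2.imwrite(f"pics/{c}3.png",im)
    for q in("hook_knob","hook_seat","hook_curl","hook","stand"):print(c,q,[(round(d["p"],2),np.round(d["at"],4).tolist()) for d in tip_of(c,q)])
    u,v=proj(c,[.59,.04,.24]).astype(int);a.append(f(im,u-30,v-30,60,60,10))
cv2.imwrite("pics/crop4.png",np.hstack(a))
E
```

```text
time: 8.8
position: [0.5107, 0.0342, 0.2849]
orientation: [178.6, 89.9, -172.2]
contact_force: [0.2, 0.8, -1.2]
opening: 0.0153
time: 9.3
position: [0.5537, 0.0419, 0.2847]
orientation: [174.6, 90.0, -176.1]
contact_force: [-1.2, 0.2, -1.9]
opening: 0.0153
time: 9.8
position: [0.59, 0.0477, 0.2851]
orientation: [170.7, 90.0, -180.0]
contact_force: [-0.0, 0.2, -0.7]
opening: 0.0153
time: 10.2
position: [0.59, 0.0477, 0.2855]
orientation: [-5.5, 90.0, 3.8]
contact_force: [0.3, -0.4, -0.6]
opening: 0.0154
[0.5899742  0.04768333 0.28545663] [ 0.30737051 -0.40934891 -0.6401791 ]
side hook_knob [(0.71, [0.5319, 0.3105, 0.1298]), (0.58, [0.5876, 0.0504, 0.2858])]
side hook_seat [(0.64, [0.537, 0.307, 0.1056]), (0.56, [0.5907, 0.0456, 0.2572])]
side hook_curl [(0.69, [0.5876, 0.051, 0.1631]), (0.57, [0.535, 0.306, 0.0109]), (0.23, [0.5735, 0.4671, -0.0019])]
side hook [(0.75, [0.5904, 0.0508, 0.1587])]
side stand [(0.83, [0.5902, 0.0432, -0.0031])]
```

View pics/crop4.png

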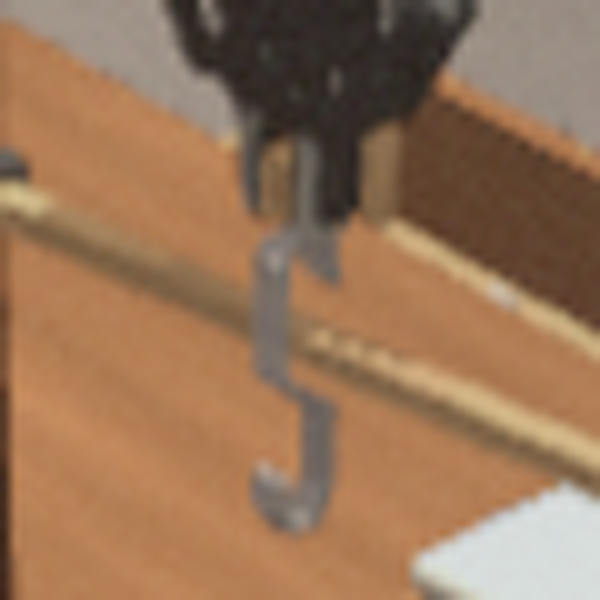

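```bash
python3 -m jog '[[[5,0,0,0],[5,0,0,0],[5,0,0,0],[3,0,0,0],[0,0,0,0]]]'; python3 -m jog '[[[1.5,0,0,0],[1.5,0,0,0],[0,0,0,0],[0,0,0,0]]]';python3 -m jog '[[[1.5,0,0,0],[1.5,0,0,0],[0,0,0,0],[0,0,0,0]]]'
```

```text
time: 11.0
position: [0.5899, 0.0477, 0.2665]
orientation: [175.2, 89.9, -175.5]
contact_force: [-1.0, -0.6, -0.3]
opening: 0.0151
time: 11.4
position: [0.5902, 0.0477, 0.2644]
orientation: [-8.5, 90.0, 0.7]
contact_force: [-0.8, -0.0, -0.5]
opening: 0.0153
time: 11.8
position: [0.5902, 0.0477, 0.2612]
orientation: [-178.8, 90.0, -169.5]
contact_force: [-0.1, 0.5, -1.5]
opening: 0.0154
```

```bash
for i in 1; do python3 -m jog '[[[1,0,0,0],[1,0,0,0],[0,0,0,0],[0,0,0,0]]]'; python3 -m jog '[[[1,0,0,0],[0,0,0,0],[0,0,0,0]]]';python3 -m jog '[[[1,0,0,0],[0,0,0,0],[0,0,0,0]]]';python3 -m jog '[[[1,0,0,0],[0,0,0,0],[0,0,0,0]]]'; done
```

```text
time: 12.2
position: [0.5902, 0.0477, 0.2592]
orientation: [179.4, 90.0, -171.3]
contact_force: [0.2, -0.0, -2.1]
opening: 0.0154
time: 12.5
position: [0.5902, 0.0477, 0.2583]
orientation: [-144.5, 90.0, -135.2]
contact_force: [-0.7, -1.0, -1.3]
opening: 0.0153
time: 12.8
position: [0.5902, 0.0477, 0.2573]
orientation: [-11.9, 90.0, -2.6]
contact_force: [0.1, -0.6, -0.1]
opening: 0.0152
time: 13.1
position: [0.5902, 0.0477, 0.2566]
orientation: [-6.0, 90.0, 3.3]
contact_force: [0.2, 0.8, 0.5]
opening: 0.0155
```

```bash
python3 -m jog '[[[1,0,0,0],[0,0,0,0],[0,0,0,0]]]'; python3 -m jog '[[[0.5,0,0,0],[0,0,0,0],[0,0,0,0]]]';python3 - <<'E'
from h import *
im=snapshot("side");cv2.imwrite("pics/side4.png",im);o=get_obs();print(o["position"],o["contact_force"])
for q in("hook_seat","hook_curl","hook"):print(q,[(round(d["p"],2),np.round(d["at"],4).tolist()) for d in tip_of("side",q)])
u,v=proj("side",[.59,.04,.22]).astype(int);cv2.imwrite("pics/crop5.png",cv2.resize(im[v-30:v+30,u-30:u+30],None,fx=10,fy=10,interpolation=cv2.INTER_CUBIC))
E
```

```text
time: 13.4
position: [0.5903, 0.0477, 0.2557]
orientation: [-9.3, 90.0, -0.1]
contact_force: [0.2, 0.2, 3.3]
opening: 0.0153
time: 13.7
position: [0.5902, 0.0477, 0.2551]
orientation: [-6.4, 90.0, 2.9]
contact_force: [-0.8, -0.7, 4.6]
opening: 0.0151
[0.59027995 0.04770091 0.25504068] [-1.36237301  0.16672113  4.30666437]
hook_seat [(0.69, [0.5911, 0.0436, 0.2254]), (0.57, [0.5341, 0.3052, 0.1044])]
hook_curl [(0.73, [0.5849, 0.0518, 0.1318]), (0.66, [0.5316, 0.3032, 0.0087]), (0.45, [0.5332, 0.0291, 0.0022])]
hook [(0.43, [0.5906, 0.0535, 0.1292])]
```

View pics/crop5.png

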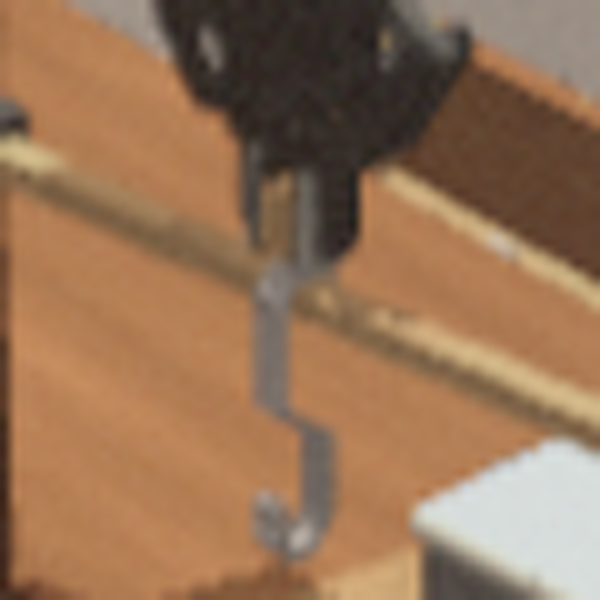

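The hook's curl sits over the rail: curl top at crop (275,280), rail passing behind. I relieve the excess push, then let go and rise straight up.

```bash
python3 -m jog '[[[-1.3,0,0,0],[0,0,0,0],[0,0,0,0]]]'; python3 -m jog '[[[0,0,0,0],[0,0,0,0],[0,0,0,0],[0,0,0,0]]]' 0.45;python3 -m jog '[[[-5,0,0,0],[-10,0,0,0],[-20,0,0,0],[-20,0,0,0],[-15,0,0,0]]]'; python3 -m jog '[[[0,0,-40,0],[0,0,-45,0],[0,0,-45,0],[0,0,-45,0],[0,0,0,0]]]'; python3 - <<'E'
from h import *
o=get_obs();print(o["position"],o["contact_force"],o["opening"],R.from_euler('xyz',o["orientation"],degrees=True).as_matrix().round(3))
f=lambda i,x,y,w,h,k:cv2.resize(i[y:y+h,x:x+w],None,fx=k,fy=k,interpolation=cv2.INTER_CUBIC)
a=[]
for c in("side","top"):
    im=snapshot(c);cv2.imwrite(f"pics/{c}5.png",im)
    for q in("hook_knob","hook_seat","hook_curl","hook","pail","pail_bail","pail_grip"):print(c,q,[(round(d["p"],2),np.round(d["at"],4).tolist()) for d in tip_of(c,q)])
    u,v=proj(c,[.59,.04,.2]).astype(int);a.append(f(im,u-33,v-33,66,66,6))
cv2.imwrite("pics/crop6.png",np.hstack(a))
E
```

```text
time: 14.2
position: [0.5903, 0.0477, 0.2558]
orientation: [168.7, 90.0, 178.0]
contact_force: [-0.7, -0.3, 2.0]
opening: 0.0155
time: 14.6
position: [0.5901, 0.0477, 0.2559]
orientation: [176.6, 90.0, -174.1]
contact_force: [0.7, -0.5, 0.5]
opening: 0.0385
time: 15.1
position: [0.5903, 0.0477, 0.3285]
orientation: [-4.6, 89.9, 4.7]
contact_force: [1.0, 0.5, 0.0]
opening: 0.038
time: 15.6
position: [0.413, 0.0189, 0.3285]
orientation: [-10.2, 89.9, -1.0]
contact_force: [0.2, -0.3, 0.0]
opening: 0.0386
[0.41302254 0.01889722 0.32852046] [ 0.24315195 -0.34906117  0.00652556] 0.03859965112405837 [[ 0.002 -0.161  0.987]
 [-0.     0.987  0.161]
 [-1.    -0.     0.002]]
side hook_knob [(0.69, [0.589, 0.0458, 0.2587]), (0.43, [0.5288, 0.3121, 0.1334])]
side hook_seat [(0.53, [0.5352, 0.3072, 0.1044]), (0.45, [0.592, 0.046, 0.2287])]
side hook_curl [(0.57, [0.5871, 0.0512, 0.1339]), (0.46, [0.5334, 0.3055, 0.009]), (0.17, [0.5625, -0.4485, -0.0014])]
side hook [(0.58, [0.5311, 0.3089, -0.0006]), (0.52, [0.5905, 0.0519, 0.129])]
side pail [(0.85, [0.4013, -0.5356, 0.0012]), (0.66, [0.4551, -0
[... 160 characters left out ...]
[0.3795, -0.3166, 0.0324])]
top hook_knob [(0.44, [0.5843, 0.0498, 0.2536]), (0.41, [0.5347, 0.3057, 0.1287])]
top hook_seat [(0.57, [0.5353, 0.309, 0.1058]), (0.5, [0.5907, 0.0516, 0.2306])]
top hook_curl [(0.45, [0.5358, 0.305, 0.008]), (0.44, [0.5891, 0.0491, 0.1332])]
top hook [(0.68, [0.3811, -0.3094, 0.0355]), (0.66, [0.5321, 0.307, 0.0031]), (0.5, [0.5878, 0.0454, 0.1257]), (0.31, [0.5865, 0.0487, 0.138])]
top pail [(0.73, [0.3963, -0.5322, -0.0011]), (0.69, [0.4558, -0.2883, 0.0019])]
top pail_bail [(0.91, [0.4536, -0.2855, 0.1005]), (0.82, [0.3968, -0.5315, 0.0982])]
top pail_grip [(0.95, [0.3937, -0.4517, 0.0403]), (0.94, [0.3823, -0.3136, 0.035]), (0.42, [0.5894, 0.0463, 0.1345])]
```

View pics/crop6.png

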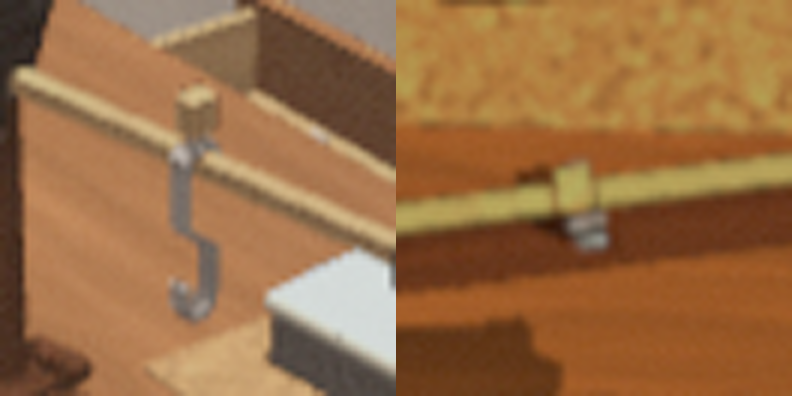

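The hook now hangs on the rail by itself, straight (knob at crop 197,108, lower curl at 192,305), and the grip is free. Before the pail move I check whether the wrist will clear the rail, marking points on the last side picture.

```bash
python3 - <<'E'
from h import *
im=cv2.imread("pics/side5.png");k=4
o=get_obs();p=o["position"];Rm=R.from_euler('xyz',o["orientation"],degrees=True).as_matrix()
u,v=proj("side",p).astype(int);x0,y0=u-75,v-110
c=cv2.resize(im[max(y0,0):y0+140,x0:x0+150],None,fx=k,fy=k,interpolation=cv2.INTER_CUBIC);y0=max(y0,0)
for h in(0,.05,.1,.15,.2,.25):
  for f,col in((0,(0,0,255)),(.05,(0,255,0)),(.08,(255,0,0))):
    q=(proj("side",p-Rm[:,0]*h+Rm[:,2]*f)-[x0,y0])*k;cv2.circle(c,tuple(q.astype(int).tolist()),3,col,-1)
cv2.imwrite("pics/wrist.png",c);print(o["joint_pos"].round(1),rows([.3775,-.3145,.12],o))
E
```

```text
[ 2.7 -3.6 -3.7 89.9 -0.  -6.6] [ 206.03405169 -323.10637336  -93.42220581]
```

View pics/wrist.png

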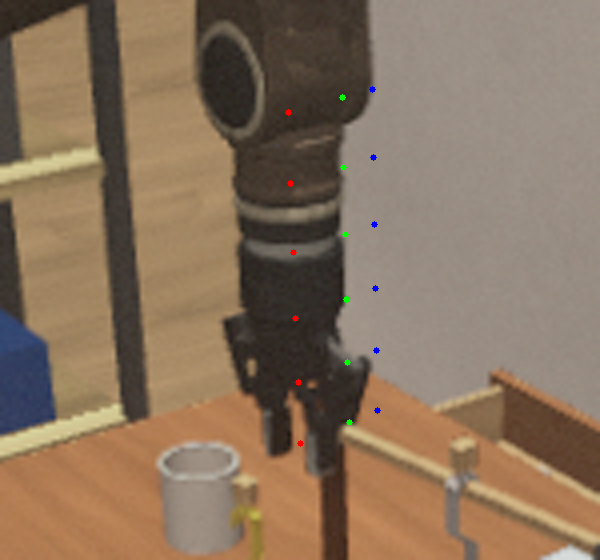

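```bash
python3 -m jog '[[[10,-22,-6,0],[16,-33,-10,0],[17,-35,-10,0],[17,-35,-10,0],[17,-35,-10,0]]]' 0.6; python3 -m jog '[[[17,-35,-10,0],[17,-35,-10,0],[17,-35,-10,0],[16,-33,-10,0],[16,-25,-7,0]]]';python3 -m jog '[[[0,0,0,-0.095],[0,0,0,-0.095],[0,0,0,0],[0,0,0,0]]]'; python3 - <<'E'
from h import *
o=get_obs();M=R.from_euler('xyz',o["orientation"],degrees=True).as_matrix();print(o["position"],o["contact_force"],M.round(3),rows([.3775,-.3145,.034],o))
for c in("side","top"):
    snapshot(c)
    for q in("pail","pail_bail","pail_grip"):print(c,q,[(round(d["p"],2),np.round(d["at"],4).tolist()) for d in tip_of(c,q)])
E
```

```text
time: 16.9
position: [0.3976, -0.1472, 0.2486]
orientation: [-27.2, 90.0, -17.9]
contact_force: [0.5, -0.6, 0.0]
opening: 0.0511
time: 17.4
position: [0.3773, -0.3163, 0.1654]
orientation: [-79.6, 90.0, -70.4]
contact_force: [0.5, -0.7, -0.1]
opening: 0.0513
time: 17.8
position: [0.3779, -0.3143, 0.1662]
orientation: [-30.6, 90.0, -10.6]
contact_force: [0.3, -0.2, 1.1]
opening: 0.0513
[ 0.3779094  -0.31431437  0.166159  ] [ 0.34647369 -0.24226013  1.06078669] [[ 0.    -0.343  0.939]
 [-0.     0.939  0.343]
 [-1.    -0.     0.   ]] [ 1.32158961e+02 -2.67754204e-02 -4.60460690e-01]
side pail [(0.69, [0.4529, -0.2906, 0.0014]), (0.64, [0.4016, -0.5328, -0.0015])]
side pail_bail [(0.89, [0.4001, -0.5312, 0.0998]), (0.86, [0.4537, -0.2861, 0.0993])]
side pail_grip [(0.97, [0.392, -0.4521, 0.0366]), (0.62, [0.3801, -0.3152, 0.0329])]
top pail [(0.82, [0.452, -0.286, 0.0027]), (0.5, [0.399, -0.5327, -0.0015])]
top pail_bail [(0.79, [0.4554, -0.2845, 0.0996]), (0.47, [0.3998, -0.5337, 0.0977])]
top pail_grip [(0.68, [0.3776, -0.3106, 0.0371])]
```

```bash
python3 -m jog '[[[25,0,0,0],[35,0,0,0],[35,0,0,0],[20,0,0,0],[10,0,0,0]]]'; python3 -m jog '[[[6,0,0,0],[0,0,0,0],[0,0,0,0]]]'; python3 -m jog '[[[0,0,0,0],[0,0,0,0],[0,0,0,0],[0,0,0,0],[0,0,0,0]]]' 0 70;python3 -m jog '[[[0,0,0,0],[0,0,0,0],[0,0,0,0]]]'; python3 -m jog '[[[-5,0,0,0],[-10,0,0,0],[-10,0,0,0],[0,0,0,0],[0,0,0,0]]]'
```

```text
time: 18.7
position: [0.3769, -0.3134, 0.0391]
orientation: [119.7, 89.8, 139.9]
contact_force: [0.0, -0.9, 0.5]
opening: 0.0509
time: 19.0
position: [0.3785, -0.3149, 0.0361]
orientation: [-60.6, 89.9, -40.4]
contact_force: [0.5, -0.8, 0.2]
opening: 0.051
time: 19.5
position: [0.3782, -0.3146, 0.0357]
orientation: [-53.2, 89.9, -33.0]
contact_force: [-1.5, 1.1, 6.8]
opening: 0.0128
time: 19.8
position: [0.3782, -0.3146, 0.0357]
orientation: [-53.2, 89.9, -33.0]
contact_force: [-0.8, 0.7, 5.7]
opening: 0.0129
time: 20.3
position: [0.3781, -0.3145, 0.0605]
orientation: [-66.0, 89.9, -45.8]
contact_force: [-0.1, 0.8, -2.9]
opening: 0.0125
```

```bash
python3 -m jog '[[[-10,0,0,0.05],[-12,0,0,0.07],[-14,0,0,0.07],[0,0,0,0],[0,0,0,0]]]'; python3 -m jog '[[[0,0,0,0],[0,0,0,0]]]'; python3 - <<'E'
from h import *
o=get_obs();M=R.from_euler('xyz',o["orientation"],degrees=True).as_matrix();print(o["position"],o["contact_force"],M.round(3),rows([.425,.02,.097],o))
for c in("side","top"):
    snapshot(c)
    for q in("pail","pail_bail","pail_grip"):
        for d in tip_of(c,q):
            if d["at"][1]>-.4: print(c,q,round(d["p"],2),np.round(d["at"],4), "in tool",-rows(o["position"],o)+rows(d["at"],o))
E
```

```text
time: 20.8
position: [0.3778, -0.3143, 0.0957]
orientation: [146.0, 90.0, 155.4]
contact_force: [-0.2, 1.1, -2.1]
opening: 0.0133
time: 21.0
position: [0.3775, -0.314, 0.0952]
orientation: [131.1, 89.9, 140.4]
contact_force: [-0.0, 0.0, -0.7]
opening: 0.0128
[ 0.37745302 -0.31395806  0.09520622] [-0.00532246  0.04553236 -0.73393325] [[-0.001 -0.162  0.987]
 [ 0.001  0.987  0.162]
 [-1.     0.001 -0.001]] [ -1.52980838 321.8282434  101.07501984]
side pail 0.63 [ 0.4562 -0.3007  0.0596] in tool [35.52777328  0.27170192 79.88973536]
side pail 0.41 [0.5895 0.0534 0.1295] in tool [-34.18812242 328.14540459 268.78187121]
side pail_bail 0.72 [ 0.4562 -0.2993  0.1575] in tool [-62.37077949   1.76379445  80.02021619]
side pail_bail 0.46 [ 7.813e-01  5.530e-02 -2.000e-04] in tool [ 95.29172282 298.76897211 458.47882662]
side pail_grip 0.7 [ 0.3763 -0.3178  0.095 ] in tool [ 0.20388852 -3.60432515 -1.76061418]
side pail_grip 0.57 [ 0.5925  0.0447 -0.0022] in tool [ 97.49995068 318.92523959 270.46114498]
top pail 0.91 [ 0.4572 -0.3039  0.0604] in tool [34.72356141 -3.04720435 80.35675183]
top pail 0.5 [ 0.3763  0.0202 -0.0023] in tool [ 97.82659421 329.81119719  53.15010239]
top pail 0.42 [ 0.448   0.308  -0.0021] in tool [ 97.81854126 602.17367277 170.57434106]
top pail_bail 0.87 [ 0.4582 -0.2977  0.1555] in tool [-60.37156669   3.0160079   82.25519039]
top pail_grip 0.97 [ 0.3825 -0.3136  0.0959] in tool [-0.69926968 -0.46437944  5.03755074]
top pail_grip 0.43 [ 0.4577 -0.3019  0.06  ] in tool [35.12489284 -1.1552192  81.17487483]
```

```bash
python3 -m jog '[[[0,12,2,0],[-0.5,22,4,0],[-0.5,28,5,0],[-0.5,30,5,0],[0,32,5,0]]]'; python3 -m jog '[[[0,32,5,0],[0,32,5,0],[0,32,5,0],[0,30,5,0],[0,28,4,0]]]';  python3 -m jog '[[[0,22,3,0],[0,14,2,0],[0,8,1,0],[0,0,0,0],[0,0,0,0]]]'; python3 -m jog '[[[0,0,8,0],[0,0,14,0],[0,0,14,0],[0,0,10,0],[0,0,4,0]]]';python3 -m jog '[[[0,0,0,0],[0,0,0,0],[0,0,0,0]]]'; python3 - <<'E'
from h import *
o=get_obs();print(o["position"],o["contact_force"])
f=lambda i,x,y,w,h,k:cv2.resize(i[y:y+h,x:x+w],None,fx=k,fy=k,interpolation=cv2.INTER_CUBIC)
for c in("side","top"):
    im=snapshot(c)
    for q in("hook","hook_knob","hook_seat","hook_curl","pail","pail_bail"):
        for d in tip_of(c,q):
            if -.3<d["at"][1]<.15 and d["at"][2]>.02: print(c,q,round(d["p"],2),np.round(d["at"],4), "in tool",rows(d["at"],o).round(1))
    if c=="side":
        u,v=proj(c,[.56,.04,.17]).astype(int);cv2.imwrite("pics/crop7.png",f(im,u-50,v-40,100,80,7))
E
```

```text
time: 21.9
position: [0.3783, -0.187, 0.0977]
orientation: [17.4, 90.0, 26.6]
contact_force: [-0.3, 0.1, -1.9]
opening: 0.013
time: 22.4
position: [0.3767, -0.0308, 0.0977]
orientation: [35.0, 90.0, 44.4]
contact_force: [-0.3, 0.6, -2.4]
opening: 0.0128
time: 22.9
position: [0.3761, 0.0116, 0.0976]
orientation: [-96.3, 90.0, -87.0]
contact_force: [-0.2, -0.4, -2.2]
opening: 0.0128
time: 23.4
position: [0.4272, 0.0198, 0.0974]
orientation: [137.8, 90.0, 147.0]
contact_force: [-1.0, -0.9, -2.4]
opening: 0.013
time: 23.7
position: [0.4251, 0.0197, 0.0975]
orientation: [176.6, 90.0, -174.1]
contact_force: [0.1, 0.4, -1.2]
opening: 0.0126
[0.42506404 0.01972344 0.09748733] [ 0.12457785  0.37707044 -1.2231783 ]
side hook 0.59 [0.5889 0.0528 0.1286] in tool [-31.2   6.2 167. ]
side hook_knob 0.54 [0.5907 0.0493 0.2582] in tool [-160.8    2.4  168.2]
side hook_seat 0.7 [0.5912 0.0445 0.2321] in tool [-134.7   -2.4  167.9]
side hook_curl 0.46 [0.5882 0.0481 0.1341] in tool [-36.7   1.7 165.6]
side pail 0.94 [0.5043 0.0307 0.0609] in tool [36.5 -2.  80. ]
side pail_bail 0.78 [0.5046 0.0339 0.1604] in tool [-63.    1.1  80.7]
top hook 0.61 [0.5877 0.0467 0.126 ] in tool [-28.6   0.4 164.8]
top hook_knob 0.58 [0.589  0.0478 0.2536] in tool [-156.2    1.2  166.2]
top hook_seat 0.47 [0.5877 0.0506 0.2318] in tool [-134.4    4.2  165.4]
top hook_curl 0.53 [0.5901 0.0486 0.1352] in tool [-37.8   1.8 167.5]
top pail 0.74 [0.5049 0.0316 0.0607] in tool [36.7 -1.2 80.7]
top pail_bail 0.76 [0.5073 0.035  0.1608] in tool [-63.4   1.8  83.6]
```

View pics/crop7.png

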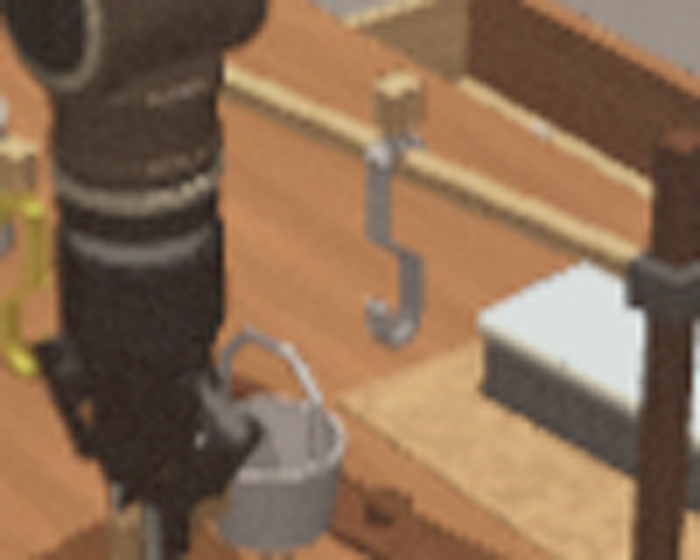

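Pail hangs level in the grip (bail top at crop 265,340). The lower curl is at (390,325), about 85 mm ahead, with the bail 27 mm above it. I raise 2 mm and go in.

```bash
python3 -m jog '[[[-2,0,6,0],[0,0,12,0],[0,0,14,0],[0,0,12,0],[0,0,8,0]]]';  python3 -m jog '[[[0,0,6,0],[0,0,6,0],[0,0,5,0],[0,0,5,0],[0,0,4,0]]]'; python3 -m jog '[[[0,0,4,0],[0,0,3,0],[0,0,0,0],[0,0,0,0]]]'; python3 - <<'E'
from h import *
o=get_obs();print(o["position"],o["contact_force"])
f=lambda i,x,y,w,h,k:cv2.resize(i[y:y+h,x:x+w],None,fx=k,fy=k,interpolation=cv2.INTER_CUBIC)
for c in("side","top"):
    im=snapshot(c)
    for q in("hook","hook_knob","hook_seat","hook_curl","pail","pail_bail"):
        for d in tip_of(c,q):
            if -.3<d["at"][1]<.15 and d["at"][2]>.02: print(c,q,round(d["p"],2),np.round(d["at"],4), "in tool",rows(d["at"],o).round(1))
    if c=="side":
        u,v=proj(c,[.58,.04,.17]).astype(int);cv2.imwrite("pics/crop8.png",f(im,u-30,v-35,60,60,10))
E
```

```text
time: 24.9
position: [0.4785, 0.0284, 0.0994]
orientation: [-3.0, 90.0, 6.3]
contact_force: [-0.3, -0.2, -2.7]
opening: 0.0131
time: 25.4
position: [0.5028, 0.0324, 0.0996]
orientation: [-53.6, 90.0, -44.3]
contact_force: [0.4, 0.2, -2.4]
opening: 0.013
time: 25.8
position: [0.5094, 0.0335, 0.0996]
orientation: [170.7, 90.0, -180.0]
contact_force: [-0.6, -0.2, -1.8]
opening: 0.0129
[0.50935213 0.03346929 0.09956446] [-0.58220411 -0.18349982 -1.82642361]
side hook 0.53 [0.5906 0.0525 0.1313] in tool [-31.8   5.7  83.2]
side hook_knob 0.71 [0.5903 0.0469 0.2596] in tool [-160.1    0.2   82. ]
side hook_seat 0.36 [0.586  0.0469 0.1638] in tool [-64.3   0.9  77.8]
side hook_curl 0.63 [0.5879 0.0502 0.1327] in tool [-33.2   3.8  80.2]
side pail 0.64 [0.5862 0.047  0.0658] in tool [33.7  0.9 78. ]
side pail_bail 0.91 [0.5877 0.0464 0.1613] in tool [-61.8   0.1  79.4]
top hook 0.38 [0.589  0.0447 0.1267] in tool [-27.2  -1.8  80.4]
top hook_knob 0.43 [0.5825 0.0487 0.2537] in tool [-154.1    3.2   74.6]
top hook_seat 0.55 [0.5881 0.0487 0.2333] in tool [-133.8    2.3   80.1]
top pail 0.54 [0.5903 0.0436 0.0656] in tool [33.9 -3.1 81.5]
top pail_bail 0.59 [0.5897 0.0503 0.1625] in tool [-63.    3.6  82. ]
top pail_bail 0.31 [0.5842 0.0476 0.2545] in tool [-154.9    1.9   76.1]
top pail_bail 0.17 [0.5903 0.0445 0.1266] in tool [-27.1  -2.2  81.7]
```

View pics/crop8.png

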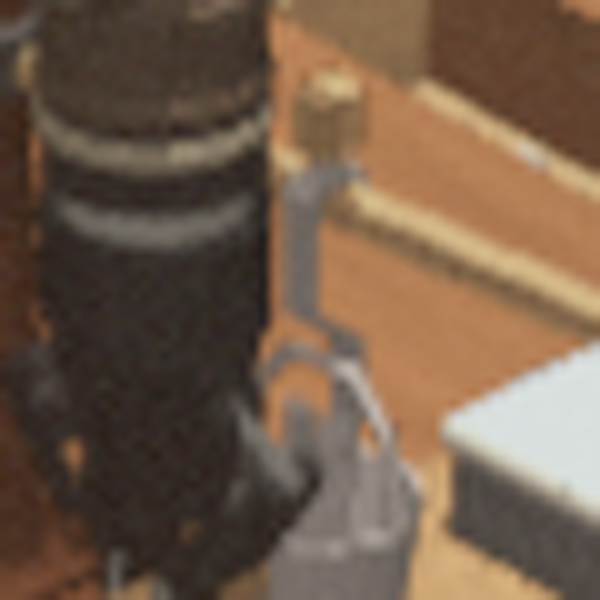

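The bail (crop 290,350) lies under the slanted stem and above the free tip (300,410), so it is inside the curl's opening. I lower it, watching the force.

```bash
python3 -m jog '[[[4,0,0,0],[5,0,0,0],[6,0,0,0],[5,0,0,0],[2,0,0,0]]]';  python3 -m jog '[[[2,0,0,0],[0,0,0,0],[0,0,0,0]]]'; python3 -m jog '[[[1,0,0,0],[1,0,0,0],[0,0,0,0],[0,0,0,0]]]';python3 -m jog '[[[1,0,0,0],[0,0,0,0],[0,0,0,0]]]';python3 -m jog '[[[1,0,0,0],[0,0,0,0],[0,0,0,0]]]'
```

```text
time: 27.0
position: [0.5089, 0.0334, 0.0766]
orientation: [174.9, 89.9, -175.8]
contact_force: [-1.0, 0.3, -2.5]
opening: 0.0129
time: 27.3
position: [0.5096, 0.0335, 0.0757]
orientation: [-13.6, 90.0, -4.3]
contact_force: [-0.0, 0.0, -1.8]
opening: 0.0129
time: 27.7
position: [0.5094, 0.0335, 0.0736]
orientation: [149.0, 90.0, 158.3]
contact_force: [-0.4, 0.0, -2.1]
opening: 0.013
time: 28.0
position: [0.5094, 0.0335, 0.0726]
orientation: [170.6, 90.0, 179.9]
contact_force: [0.6, 0.6, -1.2]
opening: 0.0128
time: 28.3
position: [0.5094, 0.0335, 0.0715]
orientation: [-164.2, 90.0, -154.9]
contact_force: [-0.8, -0.0, -1.0]
opening: 0.0127
```

```bash
python3 -m jog '[[[1,0,0,0],[0,0,0,0],[0,0,0,0]]]';python3 -m jog '[[[1,0,0,0],[0,0,0,0],[0,0,0,0]]]';python3 -m jog '[[[1,0,0,0],[0,0,0,0],[0,0,0,0]]]';python3 -m jog '[[[0.5,0,0,0],[0,0,0,0],[0,0,0,0]]]'
```

```text
time: 28.6
position: [0.5094, 0.0335, 0.0706]
orientation: [163.4, 90.0, 172.7]
contact_force: [-0.6, 0.0, -1.3]
opening: 0.0131
time: 28.9
position: [0.5094, 0.0335, 0.0696]
orientation: [171.7, 90.0, -179.0]
contact_force: [0.6, -0.4, -2.1]
opening: 0.0131
time: 29.2
position: [0.5096, 0.0335, 0.0687]
orientation: [-3.9, 90.0, 5.4]
contact_force: [0.1, -0.3, -1.1]
opening: 0.0129
time: 29.5
position: [0.5096, 0.0335, 0.0682]
orientation: [-5.5, 90.0, 3.8]
contact_force: [-0.3, 0.7, -0.3]
opening: 0.0132
```

```bash
python3 -m jog '[[[0.7,0,0,0],[0,0,0,0],[0,0,0,0]]]';python3 -m jog '[[[0.7,0,0,0],[0,0,0,0],[0,0,0,0]]]'; python3 - <<'E'
from h import *
print(np.mean([get_obs()["contact_force"]],0))
for c in("side","top"):
    snapshot(c)
    for q in("hook_knob","hook_curl","pail","pail_bail"):
        for d in tip_of(c,q):
            if -.3<d["at"][1]<.15 and d["at"][2]>.02: print(c,q,round(d["p"],2),np.round(d["at"],4), "in tool",rows(d["at"]).round(1))
    print(get_obs()["contact_force"])
E
```

```text
time: 29.8
position: [0.5096, 0.0335, 0.0676]
orientation: [-3.6, 90.0, 5.7]
contact_force: [-0.1, 0.6, 1.1]
opening: 0.0128
time: 30.1
position: [0.5097, 0.0335, 0.0669]
orientation: [-4.9, 90.0, 4.4]
contact_force: [1.1, -0.4, 2.2]
opening: 0.0127
[ 1.06962929 -0.44030367  2.1956204 ]
side hook_knob 0.68 [0.589  0.0463 0.2548] in tool [-187.9   -0.2   80.5]
side hook_curl 0.44 [0.5897 0.0493 0.1331] in tool [-66.2   2.7  81.6]
side pail 0.84 [0.5876 0.0479 0.0293] in tool [37.5  1.6 79.3]
side pail_bail 0.74 [0.5889 0.0476 0.1309] in tool [-64.1   1.1  80.6]
[0.13415552 0.81802365 2.26046216]
top hook_knob 0.62 [0.587  0.0494 0.2495] in tool [-182.7    3.2   79.1]
top hook_curl 0.54 [0.5891 0.0465 0.1327] in tool [-65.9  -0.   80.6]
top pail 0.48 [0.5872 0.0456 0.0316] in tool [35.2 -0.6 78.6]
top pail_bail 0.5 [0.5907 0.0482 0.1277] in tool [-60.9   1.4  82.5]
[ 0.35255879 -0.11648703  2.66905835]
```

Both networks put the bail at the curl and the force shows the hook carrying it. I ease off slightly, let go slowly, wait, and back straight off along the handle.

```bash
python3 -m jog '[[[-0.8,0,0,0],[0,0,0,0],[0,0,0,0]]]';python3 -m jog '[[[0,0,0,0],[0,0,0,0],[0,0,0,0],[0,0,0,0],[0,0,0,0]]]' 0.3 20; python3 -m jog '[[[0,0,0,0],[0,0,0,0],[0,0,0,0],[0,0,0,0],[0,0,0,0]]]' 0.75;python3 -m jog '[[[0,0,0,0],[0,0,0,0],[0,0,0,0],[0,0,0,0],[0,0,0,0]]]'; python3 - <<'E'
from h import *
for c in("side","top"):
    im=snapshot(c)
    for q in("hook_knob","hook_curl","pail","pail_bail","pail_grip"):
        for d in tip_of(c,q):
            if -.3<d["at"][1]<.15 and d["at"][2]>.02: print(c,q,round(d["p"],2),np.round(d["at"],4), "in tool",rows(d["at"]).round(1))
print(get_obs()["contact_force"])
E
```

```text
time: 30.9
position: [0.5093, 0.0335, 0.0674]
orientation: [172.2, 90.0, -178.5]
contact_force: [0.5, -0.4, 0.8]
opening: 0.0128
time: 31.4
position: [0.5094, 0.0335, 0.0674]
orientation: [177.9, 90.0, -172.8]
contact_force: [0.4, 0.1, -0.4]
opening: 0.026
time: 31.9
position: [0.5095, 0.0335, 0.0675]
orientation: [12.0, 90.0, 21.3]
contact_force: [0.3, -0.2, -0.2]
opening: 0.0641
time: 32.4
position: [0.5095, 0.0335, 0.0675]
orientation: [18.2, 90.0, 27.5]
contact_force: [-0.3, 0.3, -0.1]
opening: 0.0641
side hook_knob 0.76 [0.5885 0.0475 0.255 ] in tool [-187.5    1.1   80.3]
side hook_curl 0.5 [0.5891 0.0487 0.1325] in tool [-65.    2.2  81.1]
side pail 0.75 [0.5933 0.0491 0.0331] in tool [34.4  1.9 85.3]
side pail_bail 0.55 [0.5882 0.0465 0.1311] in tool [-63.6   0.1  79.8]
side pail_grip 0.79 [0.5101 0.0311 0.0663] in tool [ 1.2 -2.4  0.3]
top hook_curl 0.44 [0.5883 0.0481 0.1336] in tool [-66.1   1.7  80.2]
top pail 0.5 [0.5927 0.0476 0.0339] in tool [33.6  0.5 84.5]
top pail_bail 0.44 [0.5898 0.0497 0.1315] in tool [-64.    3.   81.9]
[-0.27586779  0.15106312 -0.72500115]
```

Pail stays hung, handle at its place between the open fingers. I back off.

```bash
python3 -m jog '[[[0,0,-5,0],[0,0,-10,0],[0,0,-15,0],[0,0,-20,0],[0,0,-25,0]]]';python3 -m jog '[[[0,0,-30,0],[0,0,-25,0],[0,0,-15,0],[-20,0,0,0],[-30,0,0,0]]]';python3 -m jog '[[[-35,0,0,0],[-35,0,0,0],[-30,0,0,0],[0,0,0,0],[0,0,0,0]]]';python3 -m jog '[[[0,0,0,0],[0,0,0,0],[0,0,0,0],[0,0,0,0],[0,0,0,0]]]'; python3 - <<'E'
from h import *
for k in range(2):
  for c in("side","top"):
    im=snapshot(c)
    if k==0:cv2.imwrite(f"pics/{c}9.png",im)
    for q in("hook_knob","hook_curl","pail","pail_bail","pail_grip"):
        for d in tip_of(c,q):
            if -.3<d["at"][1]<.15 and d["at"][2]>.02: print(c,q,round(d["p"],2),np.round(d["at"],4))
f=lambda i,x,y,w,h,k:cv2.resize(i[y:y+h,x:x+w],None,fx=k,fy=k,interpolation=cv2.INTER_CUBIC)
s,t=cv2.imread("pics/side9.png"),cv2.imread("pics/top9.png")
u,v=proj("side",[.58,.04,.14]).astype(int);a=f(s,u-40,v-45,80,90,6)
b=f(t,80,150,160,135,2.0);b=np.vstack([b,np.zeros((540-b.shape[0],b.shape[1],3),np.uint8)])
cv2.imwrite("pics/final.png",np.hstack([a,b]));print(get_obs()["contact_force"])
E
```

```text
time: 33.5
position: [0.4343, 0.0212, 0.0674]
orientation: [-142.6, 90.0, -133.3]
contact_force: [-0.7, 0.2, -0.0]
opening: 0.0643
time: 34.0
position: [0.3644, 0.0099, 0.1169]
orientation: [171.8, 89.8, -179.0]
contact_force: [-0.2, -0.4, -0.9]
opening: 0.064
time: 34.5
position: [0.3666, 0.0101, 0.2178]
orientation: [-7.6, 89.9, 1.7]
contact_force: [0.3, 1.0, 1.4]
opening: 0.0643
time: 35.0
position: [0.3662, 0.0101, 0.2172]
orientation: [171.0, 90.0, -179.7]
contact_force: [0.9, -0.1, 0.3]
opening: 0.0639
side hook_knob 0.69 [0.593  0.0516 0.2562]
side hook_curl 0.61 [0.5891 0.0515 0.1328]
side pail 0.62 [0.5941 0.0466 0.0323]
side pail_bail 0.67 [0.5912 0.0478 0.2559]
side pail_bail 0.62 [0.5905 0.0484 0.1323]
side pail_grip 0.62 [0.5116 0.034  0.0651]
top hook_knob 0.65 [0.5867 0.0467 0.2573]
top hook_curl 0.67 [0.5893 0.0478 0.135 ]
top pail 0.8 [0.594  0.0455 0.0347]
top pail_bail 0.69 [0.5899 0.0462 0.1288]
top pail_grip 0.9 [0.5138 0.0384 0.0628]
side hook_knob 0.76 [0.59   0.0449 0.255 ]
side hook_curl 0.59 [0.5884 0.0499 0.131 ]
side pail 0.89 [0.5948 0.0464 0.03  ]
side pail_bail 0.58 [0.5882 0.0472 0.1306]
side pail_grip 0.87 [0.5138 0.0293 0.0667]
top hook_knob 0.51 [0.5881 0.0491 0.2521]
top hook_curl 0.62 [0.5897 0.0455 0.1347]
top pail 0.65 [0.5928 0.0455 0.0316]
top pail_bail 0.56 [0.5875 0.0485 0.1318]
top pail_grip 0.88 [0.5136 0.0368 0.0624]
[-0.24353311  0.76815997  0.10045749]
```

View pics/final.png

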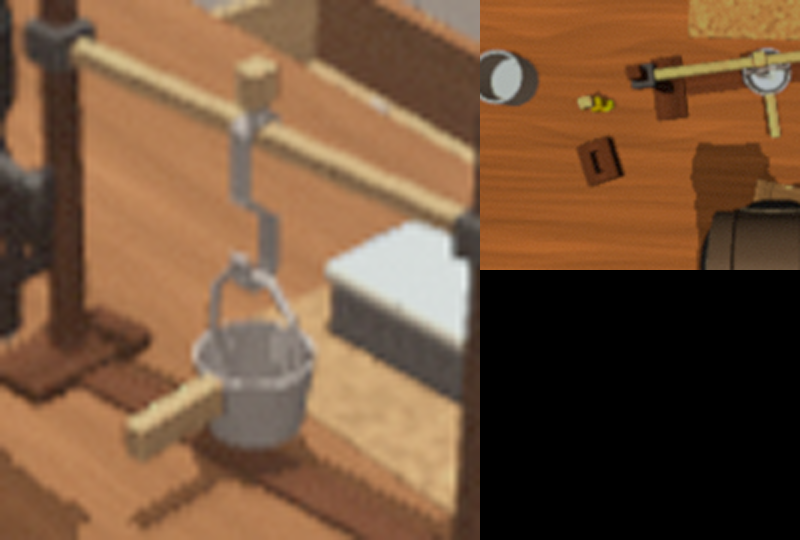

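The final picture shows the hook upright on the rail (knob at 258,80). The bail sits in its lower curl (240,268) and the pail hangs free, clear of the robot.

```bash
python3 -c "
from plant import *
print(get_obs()['time'],hand_in())"
```

```text
the job is handed in; nothing more can be done
36.2 None
```

The job is done and handed in at 36.2 s. The steel S-hook hangs on the middle part of the rail, and the steel pail hangs by its bail in the hook's lower curl.

- **Hook:** I took it by the knob out of the block and brought it over the rail from the front. I lowered it until the force showed contact, with the rail top at about 0.231 m. The push peaked near 5 N, and I eased it off before letting go.
- **Pail:** I lifted it by the handle and passed the bail over the curl's tip. I lowered it until the hook carried it, let go and backed away.
- **Last checks:** Both cameras show the bail at the lower curl, at z about 0.131 m, with the pail's underside about 32 mm above the table. The wrist force was near zero with the gripper about 14 cm from the handle.
- **Small doubts:** The two cameras differed by a few mm on the knob and bail positions. One report placed the bail at the knob, which I took as a false detection. The pail looks tilted by about 2–3°, with its foot slightly forward. The networks are only good to about 4 mm, so I can't be sure of that.
- **Other things:** I saw no sign that anything else was moved or touched. The final view covered only part of the table: the mug, yellow hook and lunch box are in it, but the bottle and yellow pail are not.

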